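Reverse the row: bisque ware from the drying rack to the display rack

TASK

Move the four unglazed pieces from the grey discs of the metal drying rack to the cork seats of the wooden display rack in reverse order, as visitors will look from the other side of the table: going by where they stand at the start, the piece at the robot's far left goes to the seat at the robot's far right, the second from the left to the second seat from the right, and so on. Set each piece down gently (not dropped), upright and centred on its seat, one to a seat, knock none over, and leave the bamboo whisk alone.

Things in the scene. Friction and masses are not known exactly. Their poses are not given: they have to be found in the camera images.
- straight_center (a point): Unglazed cream-coloured ceramic piece: narrow straight round cup, open at the top, outer diameter 50 mm, 66 mm high (foot 44 mm across), about 160 g, loose, standing upright on one of the grey discs of the drying rack at the start. The point is its centre, half-way up (33 mm above its foot); z points up along it.
- low_center (a point): Unglazed cream-coloured ceramic piece: low wide round cup, open at the top, outer diameter 62 mm from 12 mm up to the rim, 50 mm high (foot 44 mm across), about 130 g, loose, standing upright on one of the grey discs of the drying rack at the start. The point is its centre, half-way up (25 mm above its foot); z points up along it.
- vase_center (a point): Unglazed cream-coloured ceramic piece: small bottle-shaped bud vase: round body 50 mm in diameter up to 52 mm, then a narrow neck; 82 mm high in all (foot 46 mm across), about 170 g, loose, standing upright on one of the grey discs of the drying rack at the start. The point is its centre, half-way up (41 mm above its foot); z points up along it.
- square_center (a point): Unglazed cream-coloured ceramic piece: square cup, open at the top, 48 x 48 mm outside with upright sides facing along its own x and y axes, 64 mm high, about 180 g, loose, standing upright on one of the grey discs of the drying rack at the start. The point is its centre, half-way up (32 mm above its foot); z points up along it.
- bat_1: Grey plaster disc (potter's bat), 76 mm across, 6 mm thick, fixed on the slatted metal drying rack; the straight cup stands on it at the start. Origin at the centre of its underside, 24 mm above the table; y points along the rack to the robot's left.
- bat_2: Grey plaster disc (potter's bat), 76 mm across, 6 mm thick, fixed on the slatted metal drying rack; the low cup stands on it at the start. Origin at the centre of its underside, 24 mm above the table; y points along the rack to the robot's left.
- bat_3: Grey plaster disc (potter's bat), 76 mm across, 6 mm thick, fixed on the slatted metal drying rack; the vase stands on it at the start. Origin at the centre of its underside, 24 mm above the table; y points along the rack to the robot's left.
- display_rack: Display rack, fixed: dark plank 90 mm (x, away from the robot) by 410 mm (y, to the robot's left), end cheeks 45 mm high. Four raised cork seats, 72 mm across, tops 30 mm above the table, at x = 0 and y = +132, +44, -44, -132 mm in its frame. Origin on the table under the plank's middle. Nearer to the robot than the drying rack or beyond it; rows about 175 mm apart, each turned by up to 7 degrees.
- drying_rack: Drying rack, fixed: slatted metal frame, 90 mm (x, away from the robot) by 410 mm (y, to the robot's left), its top 24 mm above the table, with the four grey discs in a row on it at x = 0 and y = +132, +44, -44, -132 mm in its frame (which disc is where changes; the square cup starts on the fourth, unlisted disc), wire handles 49 mm high at its ends. Origin on the table under its middle.
- whisk: Bystander: bamboo tea whisk, 112 mm tall, 60 mm across its tines, standing loose on its handle to the right of the racks. Origin at the centre of its foot.
Not all that is in view belongs to the job. What is shaped like the part that bears straight_center but blue is not meant. What is shaped like the part that bears low_center but pink is not meant.

How it is judged:
By the outcome, as a careful person would: the job done as asked, in the order asked, and still so for the second after the job is handed in, with the robot touching nothing.
It also fails if it takes over 99 s, if anything falls off the work surface, if the arm or the gripper's body presses on something with over 40 N, if the wrist force passes 120 N, or if a joint passes its speed limit or range.

ROBOT

A 6-joint arm with a two-finger parallel gripper is mounted at the origin on the work surface. World frame = base frame: x ahead of the robot, y to its left, z up, the work surface at z = 0. Lengths are in m, angles in rad, forces in N, time in s.
With the tool pointing down it reaches from about 0.35 to 0.975 m from the base axis. Payload 4.9 kg.
Tool frame: the origin (TCP) lies on the mounting face of the last link; the fingertips stand 173 mm ahead of it and the grasp point (between the pads) lies 155 mm ahead of it; z points along the fingers, y is the line along which they close (so a half turn about z gives the same grasp; the last joint's range is limited). The gripper opens to 85 mm and grips with 20 to 120 N. Pads are 22 mm wide; open, the fingers measure 114 mm over their backs; the gripper's body (76 mm by 85 mm) begins 54 mm behind the grasp point. The pads swing forward as they close: fully open they stand 13 mm farther back than shut.
Start: joints at [1.073, 0.053, 1.613, -0, 1.476, -0.119], TCP at [0.231, 0.581, 0.405] pointing down, gripper open.
Joint ranges: [-3.01, 3.01], [-1.01, 2.22], [0.06, 2.58], [-1.02, 4.17], [0.09, 2.62], [-3.14, 3.14]. Speed limits (rad/s): [2.57, 2.57, 3.14, 3.14, 3.14, 3.14].

INTERFACE

Orientations are given as a rotation vector (axis times angle).
In Python, from station import monitor, eyes, finish_job gives the robot as it stands. The module is installed in compiled form; this text tells all that it offers.
- The arm moves only by the tool step_arm, never from a script. Its argument "commands" is a list of rows, each a list of 3 entries, a list of its own where there are three numbers: the opening in per cent of the stroke, from 0 (shut) to 100 (fully open), then the shift along the tool's x, y, z in mm, then the turn about the tool's z in degrees. In form: [[hand, [x, y, z], yaw], ...]. A call has 1 to 12 rows; each row is the pose to reach, as a shift and turn from the pose commanded when the call began, along the tool's axes at that moment; what a row does not reach only later rows make up. A row lasts 1/8 s, in which the tool goes at most 62.5 mm and 10.7 degrees, less where a joint would pass 70% of its speed; a pose out of reach is approached as far as the arm can. A call with a gripper value outside its range is refused whole. The fingers move at their own pace and stop on an object; "squeeze" is the grip in N (left out, the last holds). Time passes only in rows, so rows that repeat a pose let the fingers close. It gives the time, the measured TCP pose, the force, the opening and the grip force at its end, in the units of the state.
- monitor.get_obs(): the state, without advancing time (a new reading comes with each control period).
- eyes.get_image(name): name is "scene" or "top" or "wrist"; returns the picture (400x640x3 uint8, red, green, blue); there is no depth.
- eyes.camera_info(name): a dict with "camera_matrix" (3x3 intrinsics, pixels), "k1" (the pictures are not rectified: a ray, as slopes to the right and down, at radius r is drawn at 1 + k1 r^2 times it, then the intrinsics apply), "extrinsics" (4x4, takes a point from camera to world coordinates). Camera axes: x right, y down, z forward; pixel columns grow to the right and rows downward; lengths in m; the calibration is good to about 2 mm. A picture is of the moment at which its call begins: read the wrist's pose just before it. camera_info takes no time and is no camera call; for the wrist camera it gives the pose at the moment of the call.
- finish_job(): hands the job in; it is judged then, once.
The state is a dict: "t": time; "q": joint angles; "dq": joint speeds; "effort": joint torques, N m; "tool_pos": TCP position; "tool_rot": TCP orientation; "contact_force": force on the tool from outside, world axes, zero at the start; "wrist_torque": the same for the moment, N m; "opening": finger opening in m; "grip_force": force on a finger pad.
Only numpy, scipy, OpenCV 4.12 (cv2) and the standard library are available. Lean on these libraries where they do the work, as an engineer would, in place of code of your own. Each camera call takes 0.05 s, during which the arm holds its last target. There are 200 camera calls.

## Working session

There is one attempt and no reset: what is moved stays moved. The work goes in short steps, Python scripts to look and compute and a tool call to move; the robot and the scene stay as the last step left them, time stands still between calls to the robot, and variables do not carry over. Pictures are saved under pics/ and viewed, at most 14 in all, crops included, and the job is handed in when it is done.

Besides the shell and the picture viewer there is one more tool, called after "Request:" as name(argument=value, ...), one argument or row to a line, values as JSON. step_arm: Moves the arm, as the interface text tells. Its arguments: {"type":"object","properties":{"commands":{"type":"array"},"squeeze":{"type":"number"}},"required":["commands"]}

```bash
mkdir -p pics
python3 - <<'E'
from station import monitor, eyes
import cv2
o=monitor.get_obs();print(o['t'],o['tool_pos'],o['tool_rot'],o['opening'])
for n in('top','scene'):
    im=eyes.get_image(n);cv2.imwrite(f'pics/{n}0.png',im[:,:,::-1])
    c=eyes.camera_info(n);print(n,c)
E
```

```text
0.0 [0.23103822 0.58044392 0.40341157] [-0.59146228 -3.08476252  0.00317347] 0.08521603136666349
top {'camera_matrix': array([[517.88825803,   0.        , 316.85128342],
       [  0.        , 517.88825803, 199.67528583],
       [  0.        ,   0.        ,   1.        ]]), 'k1': 0.03924202229194035, 'extrinsics': array([[-0.01305317, -0.98197572,  0.18855581,  0.28292568],
       [-0.99990119,  0.0118349 , -0.00758556, -0.10615127],
       [ 0.0052173 , -0.18863619, -0.98203318,  1.1476776 ],
       [ 0.        ,  0.        ,  0.        ,  1.        ]])}
scene {'camera_matrix': array([[411.82249944,   0.        , 322.10249483],
       [  0.        , 411.82249944, 201.67017566],
       [  0.        ,   0.        ,   1.        ]]), 'k1': -0.03954285293574717, 'extrinsics': array([[-6.93876006e-01,  5.80009003e-01, -4.26761813e-01,
         8.43161488e-01],
       [ 7.20094441e-01,  5.58651680e-01, -4.11548657e-01,
         2.40771259e-01],
       [-2.90722494e-04, -5.92872547e-01, -8.05296255e-01,
         7.64964683e-01],
       [ 0.00000000e+00,  0.00000000e+00,  0.00000000e+00,
         1.00000000e+00]])}
```

View pics/top0.png

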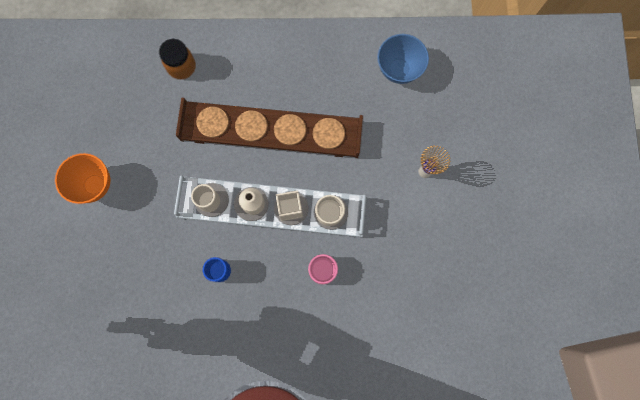

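View pics/scene0.png

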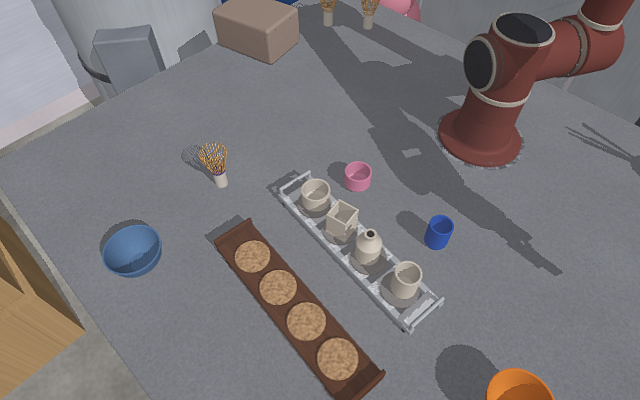

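```bash
cat > h.py <<'E'
import numpy as np, cv2
from scipy.spatial.transform import Rotation as R
from station import monitor, eyes
def ray(c,uv,z):
    K=c['camera_matrix'];p=np.array([(uv[0]-K[0,2])/K[0,0],(uv[1]-K[1,2])/K[1,1]]);s=p.copy()
    for _ in range(20): s=p/(1+c['k1']*(s@s))
    T=c['extrinsics'];d=T[:3,:3]@np.array([*s,1]);return (T[:3,3]+d*(z-T[2,3])/d[2])[:2]
def pix(c,P):
    T=c['extrinsics'];q=(np.atleast_2d(P)-T[:3,3])@T[:3,:3];s=q[:,:2]/q[:,2:]
    s=s*(1+c['k1']*(s**2).sum(1,keepdims=True));K=c['camera_matrix'];return s*K[0,0]+K[:2,2]
E
python3 - <<'E'
from h import *
im=cv2.imread('pics/top0.png');c=eyes.camera_info('top')
cv2.imwrite('pics/topc.png',cv2.resize(im[90:240,170:370],None,fx=4,fy=4,interpolation=cv2.INTER_CUBIC))
hsv=cv2.cvtColor(im,cv2.COLOR_BGR2HSV)
for n,z in(('top',.03),('scene',.03)):
    im=cv2.imread(f'pics/{n}0.png');c=eyes.camera_info(n);hsv=cv2.cvtColor(im,cv2.COLOR_BGR2HSV)
    m=cv2.inRange(hsv,(5,60,130),(20,200,255));m=cv2.morphologyEx(m,cv2.MORPH_CLOSE,np.ones((3,3)))
    k,l,s,ce=cv2.connectedComponentsWithStats(m)
    P=[]
    for i in range(1,k):
        if 500<s[i,4]<2500:
            p=ray(c,ce[i],z);P.append(p);print(n,ce[i].round(1),s[i,2:],p.round(4))
E
```

```text
top [505.7   7. ] [  76   16 1070] [ 0.9524 -0.5637]
top [211.6 121.4] [ 32  30 760] [0.6801 0.1202]
top [250.5 125.1] [ 32  33 774] [0.6705 0.0327]
top [289.3 128.9] [ 32  31 773] [ 0.6606 -0.0548]
top [328.1 132.6] [ 32  30 770] [ 0.651  -0.1422]
scene [213.5 156.7] [ 29  32 664] [ 0.5386 -0.4176]
scene [252.2 256. ] [ 35  33 892] [ 0.65  -0.142]
scene [277.8 286.9] [  37   35 1031] [ 0.6597 -0.0548]
scene [306.1 321.1] [  39   39 1186] [0.6696 0.0325]
scene [337.3 358.5] [  41   42 1370] [0.6791 0.1192]
scene [517.4 386. ] [  69   32 1675] [0.5032 0.3709]
```

View pics/topc.png

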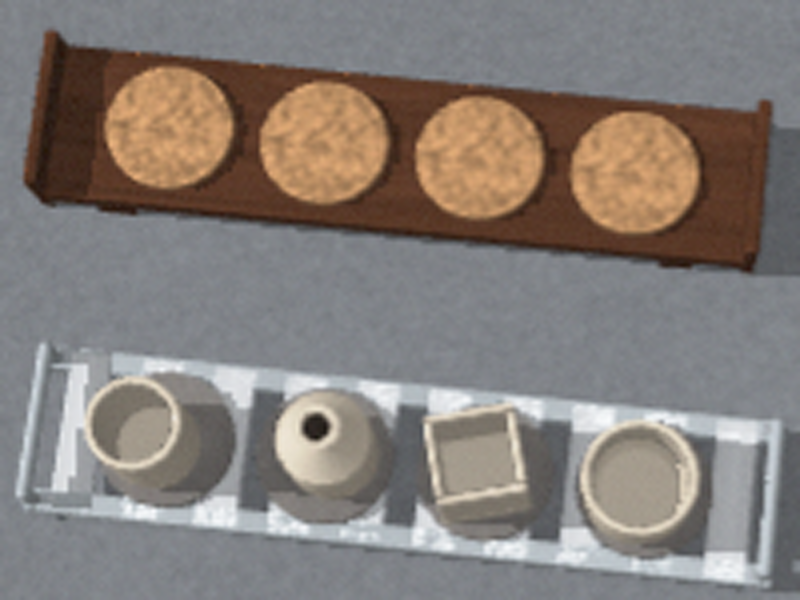

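Top crop shows seats above, and pieces left to right: straight rim centre (133,424), vase mouth (316,427), square rim corners (423,417)-(516,404)-(527,488)-(437,505), low rim (640,478).

Run:
```python
from h import *
c=eyes.camera_info('top')
f=lambda x,y,z: ray(c,(170+(x+.5)/4-.5,90+(y+.5)/4-.5),z)
print('straight',f(133.5,424.5,.096),'d',f(85,424,.096)-f(182,424,.096),f(133,377,.096)-f(133,472,.096))
print('low',f(640,478,.08),'d',f(580,478,.08)-f(700,478,.08),f(640,420,.08)-f(640,536,.08))
print('vase',f(316,427,.112))
q=np.array([f(*p,.094) for p in((423,417),(516,404),(527,488),(437,505))]);print('sq',q.mean(0),[ (np.linalg.norm(d).round(4),np.degrees(np.arctan2(d[1],d[0])).round(1)) for d in np.roll(q,-1,0)-q])
# cross-check: project to scene
s=eyes.camera_info('scene')
P=[[*f(133.5,424.5,.096),.096],[*f(316,427,.112),.112],[*q.mean(0),.094],[*f(640,478,.08),.08]]
u=pix(s,P);im=cv2.imread('pics/scene0.png');
im=cv2.resize(im[160:320,280:440],None,fx=3.75,fy=3.75,interpolation=cv2.INTER_CUBIC)
for a in u: cv2.drawMarker(im,tuple(int(round(t)) for t in ((a-[280,160]+.5)*3.75-.5)),(0,0,255),0,12)
for a in pix(s,[[*p,.094] for p in q]): cv2.drawMarker(im,tuple(int(round(t)) for t in ((a-[280,160]+.5)*3.75-.5)),(255,0,0),0,8)
cv2.imwrite('pics/chk.png',im);w=eyes.camera_info('wrist');print(w);o=monitor.get_obs();print(R.from_rotvec(o['tool_rot']).as_matrix().round(3))
```

```text
straight [0.49593769 0.12065492] d [0.00059147 0.04981716] [0.05002199 0.00141029]
low [ 0.46747339 -0.14085895] d [0.00076038 0.06276484] [ 0.06155621 -0.00109222]
vase [0.49029752 0.02466524]
sq [ 0.47903417 -0.055701  ] [(np.float64(0.0487), np.float64(-82.5)), (np.float64(0.0446), np.float64(-173.1)), (np.float64(0.0471), np.float64(100.1)), (np.float64(0.0469), np.float64(9.0))]
{'camera_matrix': array([[360.30436003,   0.        , 324.49348435],
       [  0.        , 360.30436003, 198.01420609],
       [  0.        ,   0.        ,   1.        ]]), 'k1': -0.0034860681973340156, 'extrinsics': array([[ 0.36936461,  0.89700913,  0.2427847 ,  0.16925898],
       [ 0.92928331, -0.35610813, -0.09807921,  0.60379514],
       [-0.00152034,  0.26184276, -0.96510935,  0.3735123 ],
       [ 0.        ,  0.        ,  0.        ,  1.        ]])}
[[-0.929  0.37  -0.001]
 [ 0.37   0.929 -0.002]
 [ 0.    -0.002 -1.   ]]
```

View pics/chk.png

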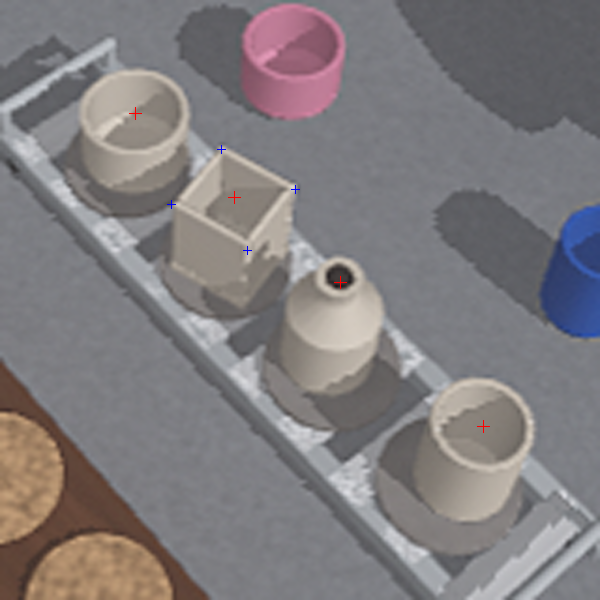

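Projected points land on the rims in the scene view too, with sizes matching; good to 1–2 mm. Go for the straight cup.

```bash
cat > go.py <<'E'
import sys
from h import *
# usage: go.py name...  prints tool-frame shift (mm) and turn to put the grasp point at target x,y; TCP z .32
o=monitor.get_obs();M=R.from_rotvec(o['tool_rot']).as_matrix();g=np.array(o['tool_pos'])+M[:,2]*.155
T={'straight':(.4959,.1207,-6.2),'vase':(.4903,.0247,-6.2),'square':(.4790,-.0557,8.4),'low':(.4675,-.1409,-6.2),
'sR':(.6505,-.1421,-6.3),'s2R':(.6601,-.0548,-6.3),'s2L':(.6700,.0326,-6.3),'sL':(.6796,.1197,-6.3)}
a=np.degrees(np.arctan2(M[1,1],M[0,1]))
print('t',round(o['t'],2),'tcp',np.round(o['tool_pos'],4),'grasp',g.round(4),'yang',a.round(1),'op',round(o['opening'],4),'F',np.round(o['contact_force'],1))
for n in sys.argv[1:]:
    x,y,an=T[n];d=(np.array([x,y,.165])-g)@M*1000
    t=(a-an+90)%180-90
    print(n,'shift',d.round(1),'turn',t.round(1))
E
python3 go.py straight
```

```text
t 0.1 tcp [0.231  0.5805 0.4036] grasp [0.2309 0.5802 0.2486] yang 68.3 op 0.0854 F [-0.1  0.1  0.2]
straight shift [-416.2 -328.8   84.1] turn 74.5
```

Request:
step_arm(
  commands=[
    [100,[-208,-164,0],37],
    [100,[-416,-329,40],74.5],
    [100,[-416,-329,60],74.5],
    [100,[-416,-329,84],74.5],
    [100,[-416,-329,84],74.5],
    [100,[-416,-329,84],74.5],
    [100,[-416,-329,84],74.5],
    [100,[-416,-329,84],74.5],
    [100,[-416,-329,84],74.5],
    [100,[-416,-329,84],74.5],
    [100,[-416,-329,84],74.5],
  ],
  squeeze=30,
)

```text
t: 1.48
tool_pos: [0.4957, 0.1214, 0.3204]
tool_rot: [-2.338, -2.097, 0.001]
contact_force: [0.3, -0.4, -0.5]
opening: 0.0852
grip_force: 0.0
```

```bash
python3 go.py straight
python3 - <<'E'
from h import *
c=eyes.camera_info('wrist');im=eyes.get_image('wrist')[:,:,::-1].copy()
for P in ([.4959,.1207,.096],[.4903,.0247,.112],[.479,-.0557,.094],[.4675,-.1409,.08],[.6796,.1197,.03],[.67,.0326,.03]):
    a=pix(c,P)[0]
    if abs(a).max()<2000: cv2.drawMarker(im,(int(a[0]),int(a[1])),(0,0,255),0,12)
cv2.imwrite('pics/w1.png',im)
E
```

```text
t 1.48 tcp [0.4957 0.1214 0.3204] grasp [0.4956 0.1215 0.1654] yang -6.2 op 0.0852 F [ 0.3 -0.4 -0.5]
straight shift [-0.7  0.4  0.4] turn -0.0
```

View pics/w1.png

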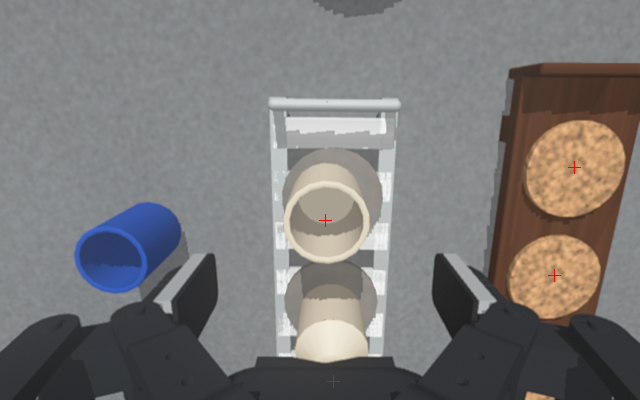

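Rim centre at about (327,222) matches the projected mark (325,220). Descend and grasp.

Request:
step_arm(
  commands=[
    [100,[-1,0,50],0],
    [100,[-1,0,90],0],
    [100,[-1,0,107],0],
    [100,[-1,0,107],0],
    [100,[-1,0,107],0],
    [0,[-1,0,107],0],
    [0,[-1,0,107],0],
    [0,[-1,0,107],0],
    [0,[-1,0,107],0],
    [0,[-1,0,107],0],
    [0,[-1,0,107],0],
    [0,[-1,0,107],0],
  ],
  squeeze=30,
)

```text
t: 3.02
tool_pos: [0.4965, 0.1202, 0.2151]
tool_rot: [2.338, 2.097, 0.002]
contact_force: [-1.1, -0.0, 4.9]
opening: 0.0499
grip_force: 31.5
```

```bash
python3 go.py sR
```

```text
t 3.02 tcp [0.4965 0.1202 0.2151] grasp [0.4968 0.1202 0.0601] yang -6.2 op 0.0499 F [-1.1 -0.   4.9]
sR shift [-244.1  181.4 -104.7] turn 0.1
```

Request:
step_arm(
  commands=[
    [0,[0,0,-20],0],
    [0,[0,0,-55],0],
    [0,[0,0,-90],0],
    [0,[-12,9,-105],0],
    [0,[-50,37,-105],0],
    [0,[-95,70,-105],0],
    [0,[-140,104,-105],0],
    [0,[-185,137,-105],0],
    [0,[-220,163,-105],0],
    [0,[-238,177,-105],0],
    [0,[-244,181,-105],0],
    [0,[-244,181,-105],0],
  ],
)

```text
t: 4.53
tool_pos: [0.6491, -0.1423, 0.3176]
tool_rot: [-2.338, -2.096, 0.001]
contact_force: [-0.2, -0.1, -0.7]
opening: 0.05
grip_force: 31.7
```

```bash
python3 go.py sR
```

```text
t 4.53 tcp [ 0.6491 -0.1423  0.3176] grasp [ 0.6488 -0.1422  0.1626] yang -6.2 op 0.05 F [-0.2 -0.1 -0.7]
sR shift [ 0.3  1.6 -2.4] turn 0.1
```

Request:
step_arm(
  commands=[
    [0,[0,2,30],0],
    [0,[0,2,65],0],
    [0,[0,2,88],0],
    [0,[0,2,95],0],
    [0,[0,2,98],0],
    [0,[0,2,100],0],
    [0,[0,2,101],0],
    [0,[0,2,101],0],
  ],
)

```text
t: 5.52
tool_pos: [0.6516, -0.1423, 0.2183]
tool_rot: [2.338, 2.097, 0.001]
contact_force: [-0.5, 0.9, -0.7]
opening: 0.0499
grip_force: 31.7
```

```bash
python3 go.py sR
```

```text
t 5.53 tcp [ 0.6516 -0.1423  0.2183] grasp [ 0.6518 -0.1423  0.0633] yang -6.2 op 0.0499 F [-0.5  0.9 -0.7]
sR shift [   0.    -1.2 -101.7] turn 0.1
```

Request:
step_arm(
  commands=[
    [0,[0,-1,1],0],
    [0,[0,-1,2],0],
    [0,[0,-1,2],0],
    [0,[0,-1,2],0],
  ],
)

```text
t: 6.02
tool_pos: [0.6504, -0.1421, 0.2157]
tool_rot: [-2.338, -2.098, 0.0]
contact_force: [0.7, 0.4, -1.1]
opening: 0.0501
grip_force: 31.7
```

Request:
step_arm(
  commands=[
    [0,[0,0,0.7],0],
    [0,[0,0,1.2],0],
    [0,[0,0,1.2],0],
  ],
)

```text
t: 6.4
tool_pos: [0.6505, -0.1421, 0.2151]
tool_rot: [2.338, 2.098, -0.0]
contact_force: [-2.1, 0.5, 3.4]
opening: 0.0501
grip_force: 32.0
```

Request:
step_arm(
  commands=[
    [64,[0,0,0],0],
    [70,[0,0,0],0],
    [85,[0,0,0],0],
    [100,[0,0,0],0],
    [100,[0,0,0],0],
    [100,[0,0,-10],0],
    [100,[0,0,-50],0],
    [100,[0,0,-100],0],
    [100,[0,0,-105],0],
    [100,[0,0,-105],0],
  ],
)

```text
t: 7.65
tool_pos: [0.6505, -0.1421, 0.3206]
tool_rot: [2.337, 2.097, 0.001]
contact_force: [-0.5, -0.1, -1.1]
opening: 0.0853
grip_force: 0.0
```

```bash
python3 go.py vase
python3 - <<'E'
from h import *
im=eyes.get_image('top')[:,:,::-1]
cv2.imwrite('pics/t1.png',cv2.resize(im[90:240,170:370],None,fx=4,fy=4,interpolation=cv2.INTER_CUBIC))
E
```

```text
t 7.65 tcp [ 0.6505 -0.1421  0.3206] grasp [ 0.6508 -0.1422  0.1656] yang -6.2 op 0.0853 F [-0.5 -0.1 -1.1]
vase shift [ 148.6 -177.6    0.3] turn -0.0
```

View pics/t1.png

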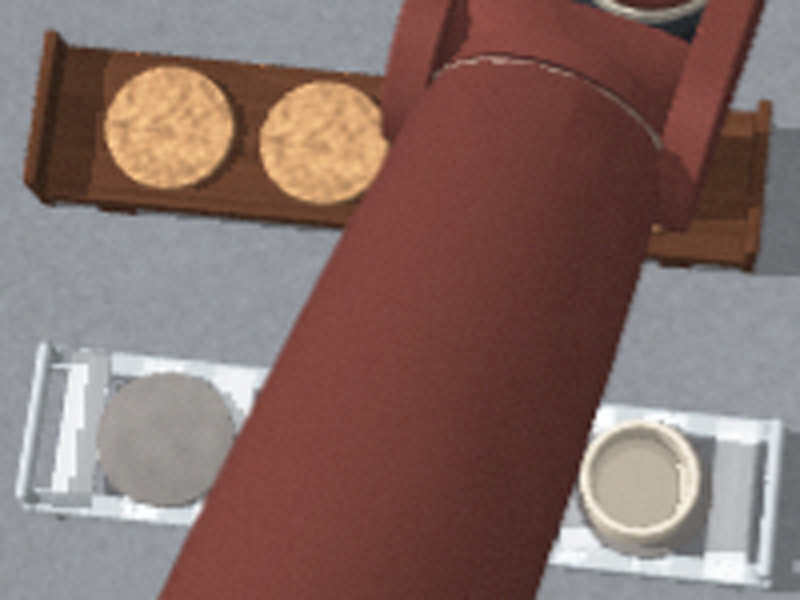

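The arm hides the cup; the low cup and the other seats stand undisturbed. On to the vase.

Request:
step_arm(
  commands=[
    [100,[40,-48,0],0],
    [100,[80,-95,0],0],
    [100,[120,-143,0],0],
    [100,[149,-178,0],0],
    [100,[149,-178,0],0],
    [100,[149,-178,0],0],
    [100,[149,-178,0],0],
  ],
)

```text
t: 8.57
tool_pos: [0.4903, 0.0245, 0.3192]
tool_rot: [-2.339, -2.096, 0.001]
contact_force: [0.1, -0.2, 0.1]
opening: 0.0854
grip_force: 0.0
```

```bash
python3 go.py vase
```

```text
t 8.57 tcp [0.4903 0.0245 0.3192] grasp [0.4902 0.0245 0.1642] yang -6.3 op 0.0854 F [ 0.1 -0.2  0.1]
vase shift [ 0.2  0.1 -0.8] turn -0.1
```

Request:
step_arm(
  commands=[
    [100,[0,0,45],0],
    [100,[0,0,82],0],
    [100,[0,0,100],0],
    [100,[0,0,100],0],
    [100,[0,0,100],0],
    [0,[0,0,100],0],
    [0,[0,0,100],0],
    [0,[0,0,100],0],
    [0,[0,0,100],0],
    [0,[0,0,100],0],
    [0,[0,0,100],0],
    [0,[0,0,100],0],
  ],
)

```text
t: 10.07
tool_pos: [0.4902, 0.0253, 0.2208]
tool_rot: [2.337, 2.097, 0.002]
contact_force: [-0.2, -0.2, 6.3]
opening: 0.0493
grip_force: 31.8
```

```bash
python3 go.py s2R
```

```text
t 10.07 tcp [0.4902 0.0253 0.2208] grasp [0.4905 0.0252 0.0658] yang -6.2 op 0.0493 F [-0.2 -0.2  6.3]
s2R shift [-61.2 177.4 -98.8] turn 0.1
```

Request:
step_arm(
  commands=[
    [0,[0,0,-20],0],
    [0,[0,0,-55],0],
    [0,[0,0,-90],0],
    [0,[-4,12,-100],0],
    [0,[-15,43,-100],0],
    [0,[-30,87,-100],0],
    [0,[-45,130,-100],0],
    [0,[-56,162,-100],0],
    [0,[-61,177,-100],0],
    [0,[-61,177,-100],0],
    [0,[-61,177,-100],0],
  ],
)

```text
t: 11.45
tool_pos: [0.6584, -0.0543, 0.318]
tool_rot: [-2.337, -2.097, 0.002]
contact_force: [-0.1, 0.3, -0.7]
opening: 0.0494
grip_force: 31.7
```

```bash
python3 go.py s2R
```

```text
t 11.45 tcp [ 0.6584 -0.0543  0.318 ] grasp [ 0.6581 -0.0543  0.163 ] yang -6.2 op 0.0494 F [-0.1  0.3 -0.7]
s2R shift [-0.3  2.1 -2. ] turn 0.1
```

Request:
step_arm(
  commands=[
    [0,[0,1,30],0],
    [0,[0,1,65],0],
    [0,[0,1,85],0],
    [0,[0,1,92],0],
    [0,[0,1,95],0],
    [0,[0,1,96.5],0],
    [0,[0,1,97.5],0],
    [0,[0,1,97.5],0],
    [0,[0,1,97.5],0],
  ],
)

```text
t: 12.58
tool_pos: [0.66, -0.0546, 0.2223]
tool_rot: [2.338, 2.098, 0.0]
contact_force: [0.3, 0.7, -0.5]
opening: 0.049
grip_force: 31.7
```

```bash
python3 go.py s2R
```

```text
t 12.57 tcp [ 0.66   -0.0546  0.2223] grasp [ 0.6601 -0.0546  0.0673] yang -6.2 op 0.049 F [ 0.3  0.7 -0.5]
s2R shift [ -0.2   0.1 -97.7] turn 0.1
```

Request:
step_arm(
  commands=[
    [0,[0,0,0.7],0],
    [0,[0,0,1.4],0],
    [0,[0,0,1.8],0],
    [0,[0,0,1.8],0],
  ],
)

```text
t: 13.08
tool_pos: [0.66, -0.0546, 0.2209]
tool_rot: [2.338, 2.098, -0.0]
contact_force: [-3.3, 0.2, 4.2]
opening: 0.0494
grip_force: 32.1
```

Request:
step_arm(
  commands=[
    [64,[0,0,0],0],
    [70,[0,0,0],0],
    [85,[0,0,0],0],
    [100,[0,0,0],0],
    [100,[0,0,0],0],
    [100,[0,0,-10],0],
    [100,[0,0,-50],0],
    [100,[0,0,-98],0],
    [100,[0,0,-100],0],
    [100,[0,0,-100],0],
  ],
)

```text
t: 14.32
tool_pos: [0.6599, -0.0546, 0.3209]
tool_rot: [2.338, 2.097, 0.001]
contact_force: [-0.4, 0.9, 0.0]
opening: 0.0854
grip_force: 0.0
```

```bash
python3 go.py square
```

```text
t 14.32 tcp [ 0.6599 -0.0546  0.3209] grasp [ 0.6601 -0.0546  0.1659] yang -6.2 op 0.0854 F [-0.4  0.9  0. ]
square shift [ -20.7 -179.9    0.7] turn -14.6
```

Request:
step_arm(
  commands=[
    [100,[-5,-48,0],0],
    [100,[-11,-95,0],-7],
    [100,[-16,-143,0],-14.6],
    [100,[-21,-180,0],-14.6],
    [100,[-21,-180,0],-14.6],
    [100,[-21,-180,0],-14.6],
    [100,[-21,-180,0],-14.6],
  ],
)

```text
t: 15.2
tool_pos: [0.4796, -0.0561, 0.3201]
tool_rot: [-2.052, -2.378, 0.0]
contact_force: [0.3, -0.5, -0.0]
opening: 0.0849
grip_force: 0.0
```

```bash
python3 go.py square;  python3 - <<'E'
from h import *
c=eyes.camera_info('wrist');im=eyes.get_image('wrist')[:,:,::-1].copy()
s=eyes.get_image('scene')[:,:,::-1]
cv2.imwrite('pics/s2.png',np.hstack([cv2.resize(s[190:390,200:400],(400,400),interpolation=cv2.INTER_CUBIC),im[:,160:500]]))
E
```

```text
t 15.2 tcp [ 0.4796 -0.0561  0.3201] grasp [ 0.4795 -0.0561  0.1651] yang 8.4 op 0.0849 F [ 0.3 -0.5 -0. ]
square shift [ 0.4 -0.5  0.1] turn 0.0
```

View pics/s2.png

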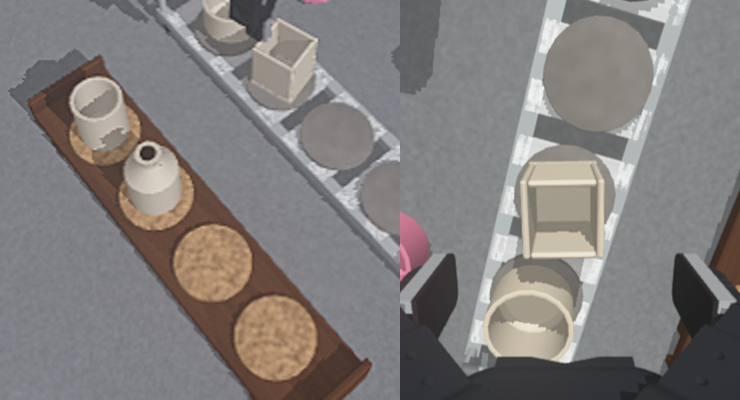

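Both placed pieces stand centred on the right seats; the wrist view shows the square cup's edges aligned with the fingers.

Request:
step_arm(
  commands=[
    [100,[0,0,45],0],
    [100,[0,0,88],0],
    [100,[0,0,107],0],
    [100,[0,0,107],0],
    [100,[0,0,107],0],
    [0,[0,0,107],0],
    [0,[0,0,107],0],
    [0,[0,0,107],0],
    [0,[0,0,107],0],
    [0,[0,0,107],0],
    [0,[0,0,107],0],
    [0,[0,0,107],0],
  ],
)

```text
t: 16.8
tool_pos: [0.479, -0.0562, 0.2143]
tool_rot: [2.052, 2.378, 0.0]
contact_force: [-2.4, -0.1, 5.2]
opening: 0.0476
grip_force: 20.6
```

```bash
python3 go.py s2L
```

```text
t 16.8 tcp [ 0.479  -0.0562  0.2143] grasp [ 0.4792 -0.0562  0.0593] yang 8.4 op 0.0476 F [-2.4 -0.1  5.2]
s2L shift [  59.9  201.8 -105.6] turn 14.7
```

Request:
step_arm(
  commands=[
    [0,[0,0,0],0],
    [0,[0,0,-20],0],
    [0,[0,0,-55],0],
    [0,[0,0,-90],0],
    [0,[3,10,-105],0],
    [0,[13,45,-105],3],
    [0,[27,92,-105],7],
    [0,[41,138,-105],11],
    [0,[53,178,-105],14.7],
    [0,[60,202,-105],14.7],
    [0,[60,202,-105],14.7],
    [0,[60,202,-105],14.7],
  ],
  squeeze=35,
)

```text
t: 18.3
tool_pos: [0.6693, 0.0329, 0.3168]
tool_rot: [-2.339, -2.095, 0.003]
contact_force: [-0.0, 0.8, -0.4]
opening: 0.0478
grip_force: 26.1
```

```bash
python3 go.py s2L
```

```text
t 18.3 tcp [0.6693 0.0329 0.3168] grasp [0.6689 0.0329 0.1618] yang -6.3 op 0.0478 F [-0.   0.8 -0.4]
s2L shift [-0.1  1.1 -3.2] turn 0.0
```

Request:
step_arm(
  commands=[
    [0,[0,0.5,30],0],
    [0,[0,0.5,65],0],
    [0,[0,0.5,88],0],
    [0,[0,0.5,96],0],
    [0,[0,0.5,100],0],
    [0,[0,0.5,101.5],0],
    [0,[0,0.5,102.5],0],
    [0,[0,0.5,102.5],0],
    [0,[0,0.5,102.5],0],
  ],
)

```text
t: 19.42
tool_pos: [0.6704, 0.0328, 0.2161]
tool_rot: [2.34, 2.096, 0.001]
contact_force: [-0.3, -0.3, -1.6]
opening: 0.0479
grip_force: 26.1
```

```bash
python3 go.py s2L
```

```text
t 19.43 tcp [0.6704 0.0328 0.2161] grasp [0.6705 0.0328 0.0611] yang -6.3 op 0.0479 F [-0.3 -0.3 -1.6]
s2L shift [  -0.3   -0.4 -103.9] turn 0.0
```

Request:
step_arm(
  commands=[
    [0,[0,0,0.7],0],
    [0,[0,0,1.4],0],
    [0,[0,0,1.8],0],
    [0,[0,0,1.8],0],
  ],
)

```text
t: 19.92
tool_pos: [0.6704, 0.0328, 0.2144]
tool_rot: [2.34, 2.096, 0.0]
contact_force: [-2.3, 0.1, 2.1]
opening: 0.0478
grip_force: 26.7
```

Request:
step_arm(
  commands=[
    [62,[0,0,0],0],
    [70,[0,0,0],0],
    [85,[0,0,0],0],
    [100,[0,0,0],0],
    [100,[0,0,0],0],
    [100,[0,0,-10],0],
    [100,[0,0,-50],0],
    [100,[0,0,-100],0],
    [100,[0,0,-106],0],
    [100,[0,0,-106],0],
  ],
)

```text
t: 21.18
tool_pos: [0.6704, 0.0328, 0.3212]
tool_rot: [2.339, 2.095, 0.002]
contact_force: [0.0, -0.8, 0.0]
opening: 0.0854
grip_force: 0.0
```

```bash
python3 go.py low
```

```text
t 21.18 tcp [0.6704 0.0328 0.3212] grasp [0.6707 0.0327 0.1662] yang -6.3 op 0.0854 F [ 0.  -0.8  0. ]
low shift [-194.9 -182.9    0.8] turn -0.1
```

Request:
step_arm(
  commands=[
    [100,[-40,-37,0],0],
    [100,[-80,-75,0],0],
    [100,[-120,-112,0],0],
    [100,[-160,-150,0],0],
    [100,[-195,-183,0],0],
    [100,[-195,-183,0],0],
    [100,[-195,-183,0],0],
    [100,[-195,-183,0],0],
  ],
)

```text
t: 22.18
tool_pos: [0.4675, -0.1403, 0.3194]
tool_rot: [-2.338, -2.097, 0.0]
contact_force: [-0.6, -0.7, -1.1]
opening: 0.0853
grip_force: 0.0
```

```bash
python3 go.py low
```

```text
t 22.18 tcp [ 0.4675 -0.1403  0.3194] grasp [ 0.4674 -0.1402  0.1644] yang -6.2 op 0.0853 F [-0.6 -0.7 -1.1]
low shift [-0.7  0.1 -0.6] turn -0.0
```

Request:
step_arm(
  commands=[
    [100,[-0.5,0,45],0],
    [100,[-0.5,0,92],0],
    [100,[-0.5,0,113],0],
    [100,[-0.5,0,113],0],
    [100,[-0.5,0,113],0],
    [0,[-0.5,0,113],0],
    [0,[-0.5,0,113],0],
    [0,[-0.5,0,113],0],
    [0,[-0.5,0,113],0],
    [0,[-0.5,0,113],0],
    [0,[-0.5,0,113],0],
    [0,[-0.5,0,113],0],
  ],
  squeeze=30,
)

```text
t: 23.68
tool_pos: [0.4678, -0.1418, 0.2087]
tool_rot: [2.338, 2.094, 0.002]
contact_force: [-0.3, 2.1, 6.3]
opening: 0.0616
grip_force: 33.4
```

```bash
python3 go.py sL
```

```text
t 23.68 tcp [ 0.4678 -0.1418  0.2087] grasp [ 0.4683 -0.142   0.0537] yang -6.3 op 0.0616 F [-0.3  2.1  6.3]
sL shift [ 283.2  181.7 -110.9] turn -0.0
```

Request:
step_arm(
  commands=[
    [0,[0,0,-20],0],
    [0,[0,0,-60],0],
    [0,[0,0,-98],0],
    [0,[14,9,-110],0],
    [0,[52,33,-110],0],
    [0,[97,62,-110],0],
    [0,[142,91,-110],0],
    [0,[187,120,-110],0],
    [0,[228,146,-110],0],
    [0,[260,167,-110],0],
    [0,[277,178,-110],0],
    [0,[282,182,-110],0],
  ],
)

```text
t: 25.18
tool_pos: [0.6788, 0.1207, 0.3145]
tool_rot: [-2.337, -2.097, 0.004]
contact_force: [0.5, -0.8, -0.9]
opening: 0.0616
grip_force: 33.4
```

Request:
step_arm(
  commands=[
    [0,[0,0,0],0],
    [0,[0,0,0],0],
  ],
)

```text
t: 25.42
tool_pos: [0.6784, 0.1183, 0.3164]
tool_rot: [-2.341, -2.095, 0.001]
contact_force: [0.5, 0.1, -1.2]
opening: 0.0616
grip_force: 33.4
```

```bash
python3 go.py sL
```

```text
t 25.43 tcp [0.6784 0.1183 0.3164] grasp [0.6782 0.1183 0.1614] yang -6.3 op 0.0616 F [ 0.5  0.1 -1.2]
sL shift [ 1.5  1.2 -3.6] turn -0.0
```

Request:
step_arm(
  commands=[
    [0,[0.5,0.5,30],0],
    [0,[0.5,0.5,68],0],
    [0,[0.5,0.5,92],0],
    [0,[0.5,0.5,101],0],
    [0,[0.5,0.5,105],0],
    [0,[0.5,0.5,106.5],0],
    [0,[0.5,0.5,107.5],0],
    [0,[0.5,0.5,107.5],0],
    [0,[0.5,0.5,107.5],0],
  ],
)

```text
t: 26.55
tool_pos: [0.6795, 0.1194, 0.2098]
tool_rot: [2.34, 2.096, 0.001]
contact_force: [0.2, 0.2, -2.0]
opening: 0.0612
grip_force: 33.4
```

```bash
python3 go.py sL
```

```text
t 26.55 tcp [0.6795 0.1194 0.2098] grasp [0.6796 0.1194 0.0548] yang -6.3 op 0.0612 F [ 0.2  0.2 -2. ]
sL shift [ 3.000e-01  1.000e-01 -1.102e+02] turn -0.0
```

Request:
step_arm(
  commands=[
    [0,[-0.5,0,0.6],0],
    [0,[-0.5,0,1.2],0],
    [0,[-0.5,0,1.5],0],
    [0,[-0.5,0,1.5],0],
  ],
)

```text
t: 27.05
tool_pos: [0.6794, 0.1188, 0.2088]
tool_rot: [2.34, 2.096, 0.0]
contact_force: [-3.2, -0.3, 6.4]
opening: 0.0614
grip_force: 33.8
```

Contact; release, rise and back off towards the start side, then check.

Request:
step_arm(
  commands=[
    [76,[0,0,0],0],
    [84,[0,0,0],0],
    [92,[0,0,0],0],
    [100,[0,0,0],0],
    [100,[0,0,0],0],
    [100,[0,0,-10],0],
    [100,[0,0,-50],0],
    [100,[0,0,-110],0],
    [100,[0,0,-150],0],
    [100,[0,0,-150],0],
  ],
)

```text
t: 28.3
tool_pos: [0.6804, 0.119, 0.3651]
tool_rot: [2.335, 2.091, 0.014]
contact_force: [0.7, -0.4, 0.1]
opening: 0.0854
grip_force: 0.0
```

Request:
step_arm(
  commands=[
    [100,[60,-20,0],0],
    [100,[120,-50,0],0],
    [100,[180,-90,0],0],
    [100,[240,-130,0],0],
    [100,[280,-180,0],0],
    [100,[300,-220,0],0],
    [100,[300,-260,0],0],
    [100,[300,-260,0],0],
    [100,[300,-260,0],0],
    [100,[300,-260,0],0],
  ],
)

```text
t: 29.55
tool_pos: [0.4549, 0.445, 0.3577]
tool_rot: [2.342, 2.094, -0.0]
contact_force: [-0.5, -0.4, 0.0]
opening: 0.085
grip_force: 0.0
```

```bash
python3 go.py
python3 - <<'E'
from h import *
t=eyes.get_image('top')[:,:,::-1].copy();s=eyes.get_image('scene')[:,:,::-1].copy()
for n,im,h in(('top',t,0),('scene',s,0)):
    c=eyes.camera_info(n)
    for P in([.6505,-.1421,.096],[.6601,-.0548,.112],[.67,.0326,.094],[.6796,.1197,.08]):
        a=pix(c,P)[0].round().astype(int);im[a[1],a[0]]=(0,0,255)
cv2.imwrite('pics/end.png',np.vstack([cv2.resize(t[85:160,170:370],(720,270),interpolation=cv2.INTER_NEAREST),cv2.resize(s[205:405,190:430],(380,317),interpolation=cv2.INTER_CUBIC) if 0 else cv2.resize(s[210:400,190:630],(720,311),interpolation=cv2.INTER_NEAREST)]))
E
```

```text
t 29.55 tcp [0.4549 0.445  0.3577] grasp [0.4549 0.4449 0.2027] yang -6.4 op 0.085 F [-0.5 -0.4  0. ]
```

View pics/end.png

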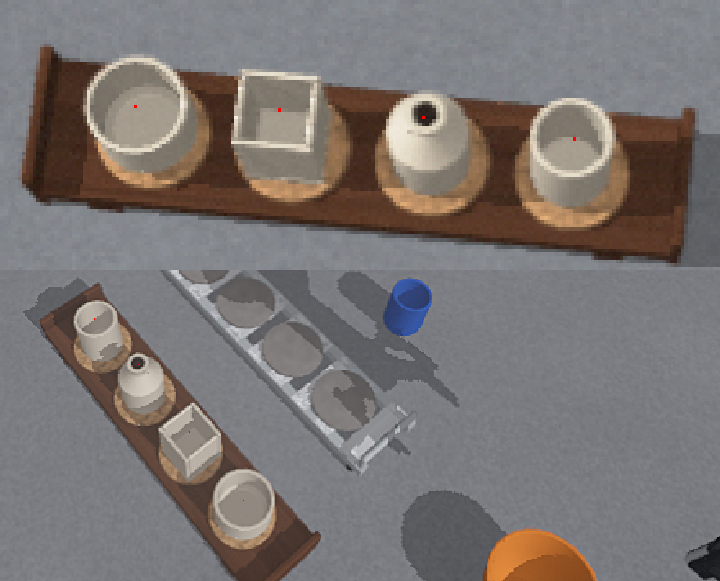

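All four stand upright, rim centres within about 1 px (under 2 mm) of the seat marks, in the reversed order.

```bash
python3 -c "
from station import finish_job
print(finish_job())"
```

```text
the job is handed in; nothing more can be done
None
```

The four pieces stand upright on the cork seats in reverse order (low, square, vase and straight, from the robot's left), each within about 2 mm of its seat centre in the last pictures; the whisk was not touched, and I handed the job in at about 30 s of the 99 s allowed.

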